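Seat and latch the keyed lid of a tool steriliser

TASK

The lid of the barber's tool steriliser was put on askew. Without taking the lid off, turn it until its key drops into the slot, press it fully home so that it is flush with the rim, and only then slide the latch bolt all the way in over the lid. Leave the clipper, the comb and the neck brush beside it where they are.

Things in the scene. Friction and masses are not known exactly. Their poses are not given: they have to be found in the camera images.
- pot: The steriliser: a round grey and steel pot, 170 mm across, 116 mm high to the top of its steel rim, fixed to the counter at a varying place and yaw. Origin: centre of its underside; z up. Its -x side (roughly towards the robot) carries the latch; two black carrying lugs stick out along its +y and -y, tips 115 mm from the axis.
- slot (a point): On the pot's axis, 100 mm above its underside, axes as the pot's: centre of the mouth of an oblong slot (55 mm along x by 85 mm along y) in the flat ledge inside the rim (bore 142 mm, 16 mm deep). The lid hides it. A stiff sliding seal plate lies 5 mm down in the slot; pressed with about 11 N it goes down 5 mm more (slowly, about 10 mm/s) and stays there.
- lid: Loose lid, 0.4 kg: steel disc 140 mm across, 16 mm thick, lying within the rim; under it an oblong key, 50 (its x) by 80 (its y) by 10 mm deep; on top a black bar handle, 18 (x) by 120 (y) by 30 mm high, centred. Origin: centre of the key's underside, z up; disc top 26 mm above it. At the start the key rides on the ledge: origin level with point slot, disc 10 mm proud of the rim.
- lid_handle (a point): Top centre of the lid's handle, 56 mm above the lid's origin, axes as the lid's. The handle starts 0.5 to 1.57 rad, either way, from the line of the two lugs (the pot's y) and must lie along it within about 0.04 rad, either way round: the lid then drops 5 mm by its weight onto the seal; pressed down with about 8 N it goes 5 mm more, to flush, and stays. Pushing one handle end with 1 to 3 N turns it.
- latch (a joint): Travel of the latch bolt in m: 0 to 0.006 (drawn back) at the start, 0.030 fully in, moving along the pot's +x towards its axis. Stays where left (friction 2.5 N). Its steel strip, 26 mm wide, 8 mm thick, runs 2 mm above the rim's level and is stopped by the lid's edge until the lid is flush. Fully in, its tip is 50 mm from the pot's axis, clear of the handle.
- latch_tab (a point): Top centre of the outer face of the bolt's upright tab (10 mm thick along the pot's x, 26 mm wide, 32 mm high above the strip, top 158 mm above the counter). Moves with the bolt; axes as the pot's. Pushing on this face drives the bolt in. The strip (top 126 mm above the counter) goes on 6 mm outward of it; when the bolt is in, the bracket below (top 114 mm) also shows there.
- clipper: black hair clipper with steel head, 165 mm long, lying beside the pot (bystander); origin: centre of its underside
- neck_brush: neck brush standing on its dark wooden handle, 135 mm high, near the pot (bystander); origin: centre of its foot
- comb: black comb, 170 mm long, lying beside the pot (bystander); origin: centre of its underside
Not all that is in view belongs to the job. What is shaped like the lid but blue is not meant.

How it is judged:
By the outcome, as a careful person would: the job done as asked, in the order asked, and still so for the second after the job is handed in, with the robot touching nothing.
It also fails if it takes over 51 s, if anything falls off the work surface, if the arm or the gripper's body presses on something with over 40 N, if the wrist force passes 120 N, or if a joint passes its speed limit or range.

ROBOT

A 6-joint arm with a two-finger parallel gripper is mounted at the origin on the work surface. World frame = base frame: x ahead of the robot, y to its left, z up, the work surface at z = 0. Lengths are in m, angles in rad, forces in N, time in s.
With the tool pointing down it reaches from about 0.325 to 0.925 m from the base axis. Payload 3.1 kg.
Tool frame: the origin (TCP) lies midway between the tips of the shut fingers; the grasp point (between the pads) lies 19 mm behind it (manip.tcp_to_grasp is the distance from the TCP to the grasp point, in m); z points along the fingers, y is the line along which they close (so a half turn about z gives the same grasp; the last joint's range is limited). The gripper opens to 85 mm and grips with 20 to 120 N. Pads are 22 mm wide; open, the fingers measure 114 mm over their backs; the gripper's body (76 mm by 85 mm) begins 54 mm behind the grasp point. The pads swing forward as they close: fully open they stand 13 mm farther back than shut.
Start: joints at [-1.406, 0.217, 1.613, -0, 1.311, -0.112], TCP at [0.171, -0.601, 0.231] pointing down, gripper open.
Joint ranges: [-2.75, 2.75], [-0.78, 2.1], [0.31, 2.55], [-1.13, 4.27], [0.13, 2.63], [-2.58, 2.58]. Speed limits (rad/s): [2.79, 2.79, 3.14, 3.14, 3.14, 3.14].

INTERFACE

Orientations are given as a unit quaternion [x, y, z, w].
In Python, from cell import manip, eyes, spot_in gives the robot as it stands.
- The arm moves only by the tool jog_arm, never from a script. Its argument "deltas" is a list of rows, each an object with "dp": the shift along the tool's x, y, z in cm, a list of three; "dr": the turn, a rotation vector about the tool's x, y, z in degrees, a list of three. A call has 1 to 8 rows; each row shifts and turns the commanded pose from where the row before left it, along the tool's axes as they then stand; what a row does not reach is not made up. A row lasts 1/10 s, in which the tool goes at most 50 mm and 8.59 degrees, less where a joint would pass 70% of its speed; a pose out of reach is approached as far as the arm can. A call is refused whole if a number of a shift passes 5 or a number of a turn 8.59, either way. A call with a gripper value outside its range is refused whole. "claw" is the finger opening in cm, from 0 to 8.54, set as the call begins (left out, the last holds). The fingers move at their own pace and stop on an object; "squeeze" is the grip in N (left out, the last holds). Time passes only in rows, so rows that do not move let the fingers close. It gives the time, the measured TCP pose, the force, the opening and the grip force at its end, in the units of the state.
- manip.sense(): the state, without advancing time (a new reading comes with each control period).
- eyes.get_image(name): name is "scene" or "top" or "wrist"; returns a dict with "img" (420x560x3 uint8, red, green, blue), "fx", "fy", "cx", "cy" (pixels), "eye" and "attitude" of the camera in the world. Camera axes: x right, y down, z forward; pixel columns grow to the right and rows downward; lengths in m; the calibration is good to about 2 mm. The wrist camera is an equidistant fisheye: a pixel r from the principal point sees the ray r / f radians off the axis. A picture is of the moment at which its call begins. There is no depth.
- manip.hand_in(): hands the job in; it is judged then, once.
Trained networks look in the newest picture that a camera, given by its name, has taken for a name from the list of things; names that differ only in an ending like _2 or _b are one class to them, and where a whole thing is asked for, a point or a joint stands for the part that bears it (a point fixed in the world has none). Each returns a list of dicts, best first, with "score" (0 to 1); they miss things now and then, are a little off and sometimes report something else, mostly with a low value. They report only what shows in the picture. A call takes as long as a camera call. They do not tell look-alikes from the thing itself.
- spot_in(thing, camera): "box" ([centre column, centre row, width, height] in pixels, round what is visible of it).
The state is a dict: "time_s": time; "joint_positions": joint angles; "qvel": joint speeds; "joint_efforts": joint torques, N m; "tool_pos": TCP position; "ee_rot": TCP orientation; "ft_force": force on the tool from outside, world axes, zero at the start; "wrist_torque": the same for the moment, N m; "opening": opening from 0.0 (shut) to 1.0 (fully open); "grasp_force": force on a finger pad.
Only numpy, scipy, OpenCV 4.12 (cv2) and the standard library are available. Lean on these libraries where they do the work, as an engineer would, in place of code of your own. Each camera call takes 0.05 s, during which the arm holds its last target. There are 200 camera calls.

## Working session

There is one attempt and no reset: what is moved stays moved. The work goes in short steps, Python scripts to look and compute and a tool call to move; the robot and the scene stay as the last step left them, time stands still between calls to the robot, and variables do not carry over. Pictures are saved under pics/ and viewed, at most 10 in all, crops included, and the job is handed in when it is done.

Besides the shell and the picture viewer there is one more tool, called after "Call:" as a command line: name --argument value ..., lists and objects as JSON in quotes. jog_arm: Moves the arm, as the interface text tells. Its arguments: {"type":"object","properties":{"deltas":{"type":"array","items":{"type":"object","properties":{"dp":{"type":"array","items":{"type":"number"}},"dr":{"type":"array","items":{"type":"number"}}}}},"claw":{"type":"number"},"squeeze":{"type":"number"}},"required":["deltas"]}

```bash
mkdir -p pics; ls; cat > h.py <<'E'
import numpy as np, cv2
from scipy.spatial.transform import Rotation as R
from cell import manip, eyes, spot_in
def ray(im,u,v):
    if im.get('fish'):
        x,y=(u-im['cx'])/im['fx'],(v-im['cy'])/im['fy'];t=np.hypot(x,y)
        d=np.array([x/t*np.sin(t),y/t*np.sin(t),np.cos(t)]) if t>0 else np.array([0,0,1.])
    else: d=np.array([(u-im['cx'])/im['fx'],(v-im['cy'])/im['fy'],1])
    A=np.array(im['attitude'])
    Rm=A if A.shape==(3,3) else R.from_quat(A).as_matrix()
    return np.array(im['eye']),Rm@d
def atz(im,u,v,z):
    e,d=ray(im,u,v);return e+d*(z-e[2])/d[2]
def proj(im,p):
    A=np.array(im['attitude']);Rm=A if A.shape==(3,3) else R.from_quat(A).as_matrix()
    c=Rm.T@(np.array(p)-np.array(im['eye']))
    if im.get('fish'):
        r=np.hypot(c[0],c[1]);t=np.arctan2(r,c[2]);return im['cx']+im['fx']*t*c[0]/r,im['cy']+im['fy']*t*c[1]/r
    return im['cx']+im['fx']*c[0]/c[2],im['cy']+im['fy']*c[1]/c[2]
def get(n):
    im=dict(eyes.get_image(n));im['fish']=n=='wrist';return im
def save(im,name,crop=None,s=1):
    a=im['img'][...,::-1]
    if crop: a=a[crop[1]:crop[3],crop[0]:crop[2]]
    cv2.imwrite('pics/'+name,cv2.resize(a,None,fx=s,fy=s,interpolation=cv2.INTER_CUBIC))
E
python3 - <<'E'
from h import *
out=[]
for n in ['top','scene']:
    im=get(n);print(n,im['eye'],im['attitude'],im['fx'],im['cx'],im['cy'])
    out.append(im['img'][...,::-1])
    for t in ['pot','lid','lid_handle','latch_tab','latch','clipper','comb','neck_brush']:
        for b in spot_in(t,n)[:3]: print(t,np.round(b['box']),round(b['score'],2))
    save(im,n+'1.png')
E
```

```text
pics
top [0.49688248 0.0546369  1.09541363] [-0.70178304  0.71178069 -0.01760472  0.02364079] 510.26317481191154 287.83505443244974 207.27303533948708
pot [286. 198. 121. 108.] 0.73
pot [384. 217.  37.  74.] 0.48
lid [267. 304.  67.  67.] 0.94
lid [192. 261.  69.  60.] 0.71
lid [189. 135.  66.  66.] 0.58
lid_handle [286. 187.  71.  73.] 0.9
lid_handle [192. 135.  67.  62.] 0.84
lid_handle [191. 259.  64.  67.] 0.76
latch_tab [280. 240.  16.  27.] 0.62
latch_tab [286. 184.  67.  74.] 0.54
latch [281. 238.  16.  27.] 0.7
latch [286. 188.  69.  72.] 0.41
clipper [190. 201.  81.  22.] 0.87
comb [386. 216.  28.  72.] 0.57
neck_brush [362. 154.  32.  37.] 0.81
scene [1.26126313 0.1839779  0.7547634 ] [ 0.57618488  0.71054067 -0.30902171 -0.26009331] 466.54622254608717 286.26528574292416 205.22086868728013
pot [293. 224. 113. 122.] 0.6
lid [334. 178.  39.  53.] 0.72
lid [292. 217.  71.  54.] 0.7
lid [383. 314.  78.  66.] 0.65
lid_handle [334. 179.  36.  50.] 0.94
lid_handle [391. 215.  65.  54.] 0.75
lid_handle [383. 312.  79.  65.] 0.62
latch_tab [306. 176.  17.  24.] 0.83
latch [305. 176.  14.  30.] 0.77
clipper [390. 256.  83.  30.] 0.67
comb [206. 224.  59.  50.] 0.88
neck_brush [210. 243.  30.  59.] 0.81
neck_brush [388. 257.  84.  31.] 0.22
```

```bash
python3 - <<'E'
from h import *
im=get('top');save(im,'t2.png',(150,90,420,350),2.3)
E
```

```text
(no output)
```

View pics/t2.png

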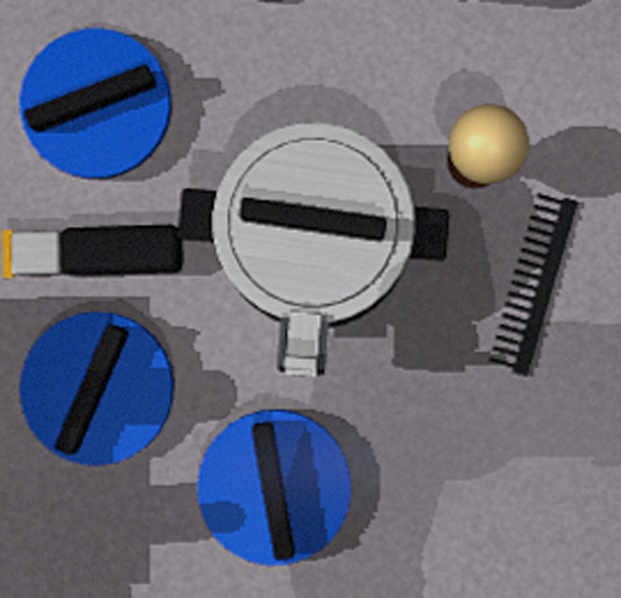

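View pics/scene1.png

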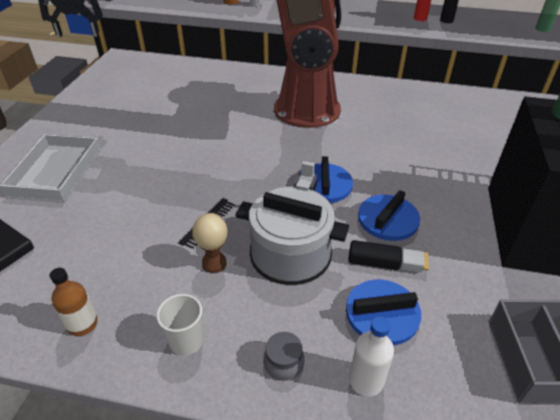

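The only grey lid sits on the pot (crop ~(313,225), top image ~(286,188)). The blue ones at crop (95,100), (95,388) and (275,488) are decoys. The handle already looks nearly parallel to the lugs, at odds with the stated 0.5 rad or more, so I'll measure it.

```bash
python3 - <<'E'
from h import *
im=get('top')
# crop->full
f=lambda x,y:(150+x/2.3,90+y/2.3)
P=lambda x,y,z:atz(im,*f(x,y),z)[:2].round(4)
print('rim centre',P(313,223,.116)); c=P(313,223,.116)
g=cv2.cvtColor(im['img'],cv2.COLOR_RGB2GRAY)
m=(g<60).astype(np.uint8)
n,l,s,ce=cv2.connectedComponentsWithStats(m)
for i in range(1,n):
    x,y,w,h,a=s[i]
    if a>60 and 220<ce[i][0]<360 and 150<ce[i][1]<250:
        r=cv2.minAreaRect(np.argwhere(l==i)[:,::-1].astype(np.float32))
        for z in (.1,.156,.146):
            b=[atz(im,*p,z)[:2] for p in cv2.boxPoints(r)]
            print(i,a,ce[i],z,np.mean(b,0).round(4),'sides',[ (round(float(np.linalg.norm(b[k+1]-b[k])),4),round(float(np.degrees(np.arctan2(*(b[k+1]-b[k])[::-1]))),1)) for k in range(2)])
print('tab',P(303,318,.158),P(302,372,.126))
print(manip.sense()['tool_pos'],manip.sense()['ee_rot'])
save(im,'t3.png',(215,130,365,260),5.2)
E
```

```text
rim centre [0.5934 0.0654]
38 70 [350.62857143 166.27142857] 0.1 [ 0.6346 -0.0625] sides [(0.0148, -40.3), (0.0432, -130.7)]
38 70 [350.62857143 166.27142857] 0.156 [ 0.6268 -0.0559] sides [(0.014, -40.3), (0.0407, -130.7)]
38 70 [350.62857143 166.27142857] 0.146 [ 0.6282 -0.0571] sides [(0.0141, -40.3), (0.0412, -130.7)]
43 644 [285.90993789 184.68478261] 0.1 [0.5995 0.0662] sides [(0.0204, -8.9), (0.1242, -99.3)]
43 644 [285.90993789 184.68478261] 0.156 [0.5937 0.0656] sides [(0.0193, -8.9), (0.1172, -99.3)]
43 644 [285.90993789 184.68478261] 0.146 [0.5947 0.0657] sides [(0.0195, -8.9), (0.1185, -99.3)]
44 356 [336.73595506 191.2752809 ] 0.1 [ 0.5851 -0.0334] sides [(0.0453, -6.5), (0.0308, -96.3)]
44 356 [336.73595506 191.2752809 ] 0.156 [ 0.5802 -0.0284] sides [(0.0428, -6.5), (0.0291, -96.3)]
44 356 [336.73595506 191.2752809 ] 0.146 [ 0.5811 -0.0293] sides [(0.0433, -6.5), (0.0294, -96.3)]
46 82 [308.81707317 223.23170732] 0.1 [0.5282 0.0176] sides [(0.0808, -54.8), (0.0123, -145.0)]
46 82 [308.81707317 223.23170732] 0.156 [0.5264 0.0197] sides [(0.0763, -54.8), (0.0116, -145.0)]
46 82 [308.81707317 223.23170732] 0.146 [0.5267 0.0194] sides [(0.0771, -54.8), (0.0118, -145.0)]
tab [0.5133 0.074 ] [0.4694 0.0761]
[ 0.17080598 -0.60124776  0.23132921] [ 9.90440627e-01  1.37939713e-01 -3.51288102e-06  2.01423089e-05]
```

View pics/t3.png

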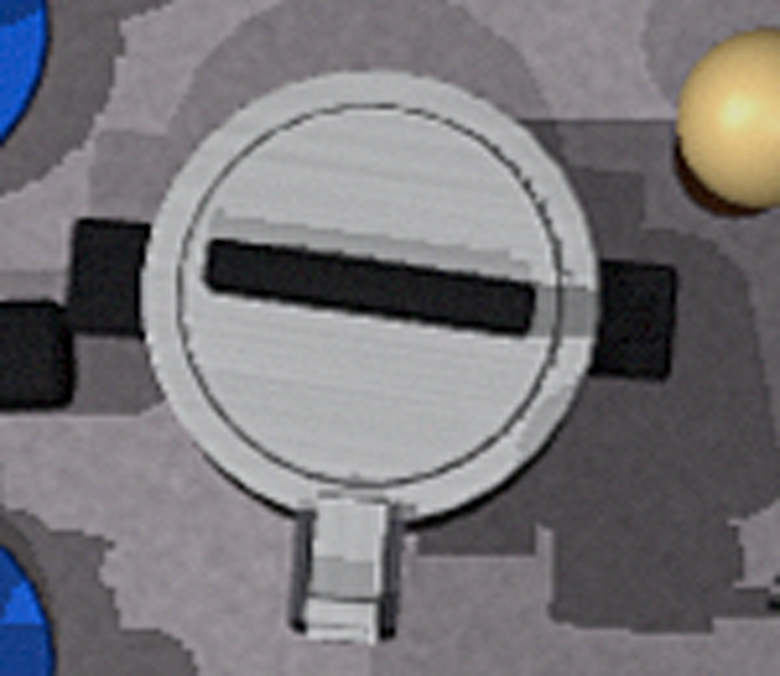

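Call:
jog_arm --deltas '[{"dp": [0,0,-0.5],"dr": [0,0,-8.5]},{"dp": [0,0,-0.5],"dr": [0,0,-8.5]},{"dp": [0,0,-0.5],"dr": [0,0,-8.5]},{"dp": [0,0,-0.5],"dr": [0,0,-8.5]},{"dp": [0,0,-0.5],"dr": [0,0,-8.5]},{"dp": [0,0,-0.5],"dr": [0,0,-8.5]},{"dp": [0,0,-0.5],"dr": [0,0,-8.5]},{"dp": [0,0,-0.5],"dr": [0,0,-8.2]}]' --claw 5 --squeeze 40

```text
time_s: 1.8
tool_pos: [0.1708, -0.6012, 0.2715]
ee_rot: [0.744, 0.669, -0.0, -0.0]
ft_force: [0.6, -0.4, 0.0]
opening: 0.586
grasp_force: 0.0
```

Call:
jog_arm --deltas '[{"dp": [4.4,2.15,0]},{"dp": [4.4,2.15,0]},{"dp": [4.4,2.15,0]},{"dp": [4.4,2.15,0]},{"dp": [4.4,2.15,0]},{"dp": [4.4,2.15,0]},{"dp": [4.4,2.15,0]},{"dp": [4.4,2.15,0]}]'

```text
validation failed for argument at $.de...
```

Call:
jog_arm --deltas '[{"dp": [4.4,2.15,0]},{"dp": [4.4,2.15,0]},{"dp": [4.4,2.15,0]},{"dp": [4.4,2.15,0]},{"dp": [4.4,2.15,0]},{"dp": [4.4,2.15,0]},{"dp": [4.4,2.15,0]},{"dp": [0,0,0]}]'

```text
validation failed for argument at $.de...
```

```bash
python3 - <<'E'
from h import *
im=get('wrist');print(im['eye'],im['attitude'],im['fx'],im['cx'],im['cy']);save(im,'w1.png',None,1.4)
s=manip.sense();print(s['time_s'],s['tool_pos'],s['ee_rot'],s['joint_positions'],s['ft_force'],s['opening'])
for t in ['lid_handle','latch_tab']:
    for b in spot_in(t,'wrist')[:3]: print(t,np.round(b['box']),round(b['score'],2))
E
```

```text
[ 0.1775362  -0.53573372  0.41483213] [ 0.98996205 -0.05278032 -0.00712858  0.13091436] 325.19226210127806 274.27349982671774 210.82684814978066
1.85 [ 0.17089593 -0.60173044  0.2726538 ] [ 7.42511994e-01  6.69832194e-01 -4.85182342e-04  7.31379876e-04] [-1.40620174e+00  1.86889955e-01  1.57057031e+00 -2.91887221e-05
  1.38237726e+00 -1.30336620e+00] [ 0.38296085 -1.11930544  0.37502172] 0.5845242529602012
```

View pics/w1.png

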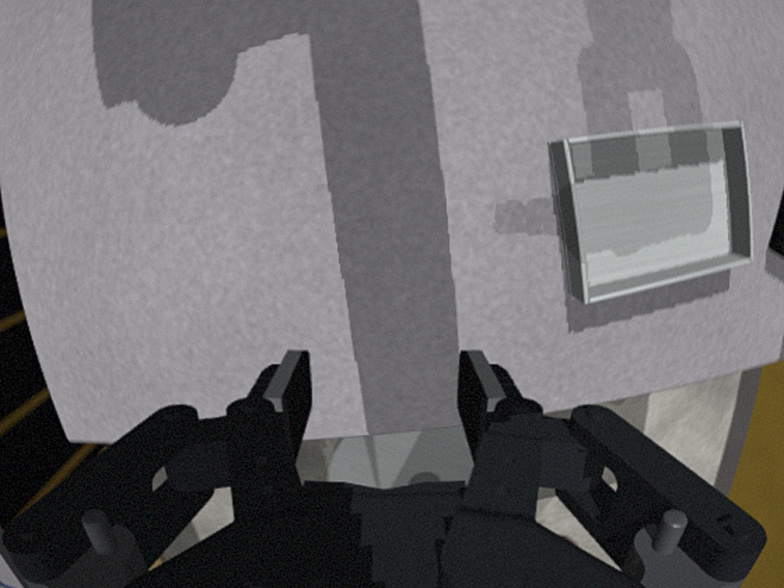

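The picture shows only the counter and a tray, because the two shift calls were refused (every row needs a "dr"). I'm resending them.

Call:
jog_arm --deltas '[{"dp": [4.4,2.15,0],"dr": [0,0,0]},{"dp": [4.4,2.15,0],"dr": [0,0,0]},{"dp": [4.4,2.15,0],"dr": [0,0,0]},{"dp": [4.4,2.15,0],"dr": [0,0,0]},{"dp": [4.4,2.15,0],"dr": [0,0,0]},{"dp": [4.4,2.15,0],"dr": [0,0,0]},{"dp": [4.4,2.15,0],"dr": [0,0,0]},{"dp": [4.4,2.15,0],"dr": [0,0,0]}]'

```text
time_s: 2.75
tool_pos: [0.3818, -0.2689, 0.2712]
ee_rot: [0.747, 0.665, 0.0, 0.0]
ft_force: [0.5, -0.8, -0.3]
opening: 0.588
grasp_force: 0.0
```

Call:
jog_arm --deltas '[{"dp": [4.4,2.15,0],"dr": [0,0,0]},{"dp": [4.4,2.15,0],"dr": [0,0,0]},{"dp": [4.4,2.15,0],"dr": [0,0,0]},{"dp": [4.4,2.15,0],"dr": [0,0,0]},{"dp": [4.4,2.15,0],"dr": [0,0,0]},{"dp": [4.4,2.15,0],"dr": [0,0,0]},{"dp": [0,0,0],"dr": [0,0,0]}]'

```text
time_s: 3.45
tool_pos: [0.5409, -0.0179, 0.2709]
ee_rot: [0.744, 0.668, 0.001, -0.001]
ft_force: [-0.4, 0.1, -0.1]
opening: 0.587
grasp_force: 0.0
```

```bash
python3 - <<'E'
from h import *
im=get('wrist');print(im['eye'],im['attitude'],im['fx'],im['cx'],im['cy']);save(im,'w2.png',None,1.4)
s=manip.sense();print(s['time_s'],s['tool_pos'],s['ee_rot'],s['joint_positions'],s['ft_force'],s['opening'])
np.save('w2.npy',im,allow_pickle=True)
for t in ['lid_handle','latch_tab']:
    for b in spot_in(t,'wrist')[:3]: print(t,np.round(b['box']),round(b['score'],2))
E
```

```text
[0.54763138 0.04716602 0.41442607] [ 0.9900613  -0.05398276 -0.00691691  0.12967902] 325.19226210127806 274.27349982671774 210.82684814978066
3.5 [ 0.53962669 -0.02036118  0.27073905] [ 7.44878807e-01  6.67199640e-01 -2.40422567e-04 -3.81689179e-04] [-1.67763519e-01  4.84977255e-03  1.77096900e+00  1.01581975e-04
  1.36667058e+00 -5.78738978e-02] [ 0.48381127 -1.40613203  0.40348184] 0.5855983087429304
lid_handle [179.  12.  88.  23.] 0.88
lid_handle [125. 104. 105. 107.] 0.85
lid_handle [321. 103. 151. 151.] 0.57
latch_tab [206. 104.  64.  34.] 0.88
```

View pics/w2.png

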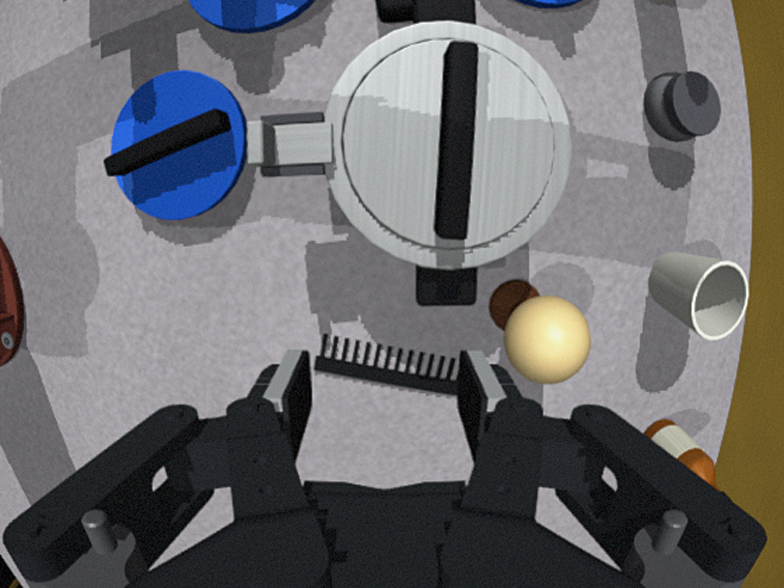

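```bash
python3 - <<'E'
from h import *
im=np.load('w2.npy',allow_pickle=True).item()
q=lambda x,y,z:atz(im,x/1.4,y/1.4,z)[:2]
for z in(.156,.151,.146):
    a,b=q(463,43,z),q(452,237,z)
    print(z,(a+b)/2,np.linalg.norm(a-b),np.degrees(np.arctan2(*(a-b)[::-1])))
# rim outer edge points, z .116
pts=np.array([q(*p,.116) for p in [(449,21),(571,145),(450,269),(330,170)]])
A=np.c_[2*pts,np.ones(4)];s=np.linalg.lstsq(A,(pts**2).sum(1),rcond=None)[0];c=s[:2];print('rim',c,np.sqrt(s[2]+c@c))
pts=np.array([q(*p,.126) for p in [(447,37),(556,145),(449,249),(342,145)]])
A=np.c_[2*pts,np.ones(4)];s=np.linalg.lstsq(A,(pts**2).sum(1),rcond=None)[0];print('lid edge @.126',s[:2],np.sqrt(s[2]+s[:2]@s[:2]))
t=q(249,143,.126);l=q(446,303,.1);r=q(445,20,.1)
for n,p,o in(('latch',t,180),('lugtip',l,-90)):
    d=p-c;print(n,p,np.linalg.norm(d),np.degrees(np.arctan2(*d[::-1]))-o)
from itertools import product
for zz in (.156,.151): print(zz,[tuple(np.array(proj(im,[*(c+60*.001*k*np.array([np.cos(np.radians(82)),np.sin(np.radians(82))])),zz]))*1.4) for k in(1,-1)])
s=manip.sense();Rm=R.from_quat(s['ee_rot']).as_matrix();print(np.degrees(np.arctan2(Rm[1,0],Rm[0,0])))
E
```

```text
0.156 [0.59196445 0.06511521] 0.11397324275699051 80.83379632119231
0.151 [0.5928222  0.06546249] 0.11617838489956944 80.8337963211923
0.146 [0.59367995 0.06580977] 0.11838352704214837 80.83379632119227
rim [0.59522495 0.06526992] 0.08344268153720423
lid edge @.126 [0.5930896  0.06552733] 0.06934458289655597
latch [0.4642419  0.08061181] 0.1318784745286731 -6.680548880760682
lugtip [ 0.58253143 -0.04685254] 0.1128386948556245 -6.459021421753505
0.156 [(np.float64(466.5951688441083), np.float64(37.558435676902555)), (np.float64(459.2007732830986), np.float64(241.46793424104686))]
0.151 [(np.float64(465.10981341298793), np.float64(39.9643033817697)), (np.float64(457.8305864317833), np.float64(240.25415820333274))]
83.51583722658651
```

Call:
jog_arm --deltas '[{"dp": [4.5,2.2,0],"dr": [0,0,0]},{"dp": [4.5,2.2,0],"dr": [0,0,0]},{"dp": [0,0,4],"dr": [0,0,0]},{"dp": [0,0,4],"dr": [0,0,0]},{"dp": [0,0,0],"dr": [0,0,0]},{"dp": [0,0,0],"dr": [0,0,0]}]'

```text
time_s: 4.2
tool_pos: [0.5918, 0.0599, 0.1908]
ee_rot: [0.747, 0.665, -0.001, -0.001]
ft_force: [0.6, 0.3, 0.8]
opening: 0.584
grasp_force: 0.0
```

Call:
jog_arm --deltas '[{"dp": [0.5,0,2.6],"dr": [0,0,0]},{"dp": [0,0,1.7],"dr": [0,0,0]},{"dp": [0,0,1.0],"dr": [0,0,0]},{"dp": [0,0,0],"dr": [0,0,0]}]'

```text
time_s: 4.6
tool_pos: [0.5935, 0.0656, 0.139]
ee_rot: [0.746, 0.666, 0.0, 0.0]
ft_force: [0.1, 0.5, 0.1]
opening: 0.588
grasp_force: 0.0
```

Call:
jog_arm --deltas '[{"dp": [0,0,0],"dr": [0,0,0]},{"dp": [0,0,0],"dr": [0,0,0]},{"dp": [0,0,0],"dr": [0,0,0]},{"dp": [0,0,0],"dr": [0,0,0]},{"dp": [0,0,0],"dr": [0,0,0]},{"dp": [0,0,0],"dr": [0,0,0]}]' --claw 0 --squeeze 30

```text
time_s: 5.2
tool_pos: [0.5945, 0.0664, 0.1403]
ee_rot: [0.746, 0.666, 0.001, 0.001]
ft_force: [-1.4, -0.6, 5.3]
opening: 0.198
grasp_force: 30.2
```

Call:
jog_arm --deltas '[{"dp": [0,0,0.2],"dr": [0,0,0]},{"dp": [0,0,0.2],"dr": [0,0,0]},{"dp": [0,0,0],"dr": [0,0,0]},{"dp": [0,0,0],"dr": [0,0,0]}]'

```text
time_s: 5.6
tool_pos: [0.5945, 0.0664, 0.1363]
ee_rot: [0.746, 0.666, 0.001, 0.001]
ft_force: [-1.8, -1.2, 5.6]
opening: 0.202
grasp_force: 30.3
```

Call:
jog_arm --deltas '[{"dp": [0,0,0.2],"dr": [0,0,0]},{"dp": [0,0,0.2],"dr": [0,0,0]},{"dp": [0,0,0],"dr": [0,0,0]},{"dp": [0,0,0],"dr": [0,0,0]},{"dp": [0,0,0],"dr": [0,0,0]}]'

```text
time_s: 6.1
tool_pos: [0.5952, 0.0664, 0.1361]
ee_rot: [0.746, 0.666, 0.001, 0.001]
ft_force: [-7.0, -0.0, 20.3]
opening: 0.206
grasp_force: 31.9
```

```bash
python3 - <<'E'
from h import *
w=get('wrist');s=get('scene')
a=cv2.resize(w['img'][60:260,150:420,::-1],(800,592))
save(s,'x.png')
cv2.imwrite('pics/w3.png',cv2.resize(w['img'][0:200,170:440,::-1],(800,592),interpolation=cv2.INTER_CUBIC))
np.save('s3.npy',s,allow_pickle=True)
st=manip.sense();print(st['tool_pos'],st['ft_force'],st['wrist_torque'])
E
```

```text
[0.59521774 0.0663805  0.13605877] [-7.26944553 -0.86602242 20.64225018] [-0.02513709  1.21612876 -0.00366244]
```

View pics/w3.png

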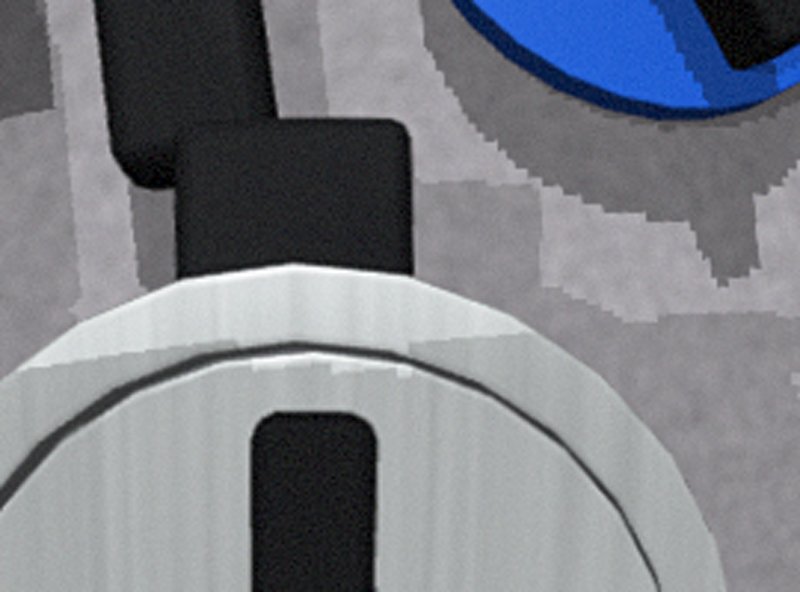

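The lid now looks flush in the image: there is an even dark gap with no lid side wall showing, and the handle is square to the lug. I'll confirm by pressing the shut fingertips on the handle top, which should stand at 0.146 m when flush.

Call:
jog_arm --deltas '[{"dp": [0,0,-0.2],"dr": [0,0,0]},{"dp": [0,0,-0.2],"dr": [0,0,0]},{"dp": [0,0,0],"dr": [0,0,0]},{"dp": [0,0,0],"dr": [0,0,0]},{"dp": [0,0,0],"dr": [0,0,0]}]' --claw 4

```text
time_s: 6.7
tool_pos: [0.5928, 0.0664, 0.1335]
ee_rot: [0.746, 0.666, -0.0, -0.0]
ft_force: [0.5, 0.3, 0.2]
opening: 0.466
grasp_force: 0.0
```

Call:
jog_arm --deltas '[{"dp": [0,0,-2],"dr": [0,0,0]},{"dp": [0,0,-2],"dr": [0,0,0]},{"dp": [0,0,0],"dr": [0,0,0]}]'

```text
time_s: 7.0
tool_pos: [0.5957, 0.0665, 0.1773]
ee_rot: [0.746, 0.666, 0.002, 0.002]
ft_force: [0.4, 0.1, 0.4]
opening: 0.47
grasp_force: 0.0
```

Call:
jog_arm --deltas '[{"dp": [0,0,0],"dr": [0,0,0]},{"dp": [0,0,0],"dr": [0,0,0]},{"dp": [0,0,0],"dr": [0,0,0]},{"dp": [0,0,0],"dr": [0,0,0]},{"dp": [0,0,0],"dr": [0,0,0]},{"dp": [0,0,0],"dr": [0,0,0]},{"dp": [0,0,0],"dr": [0,0,0]}]' --claw 0

```text
time_s: 7.7
tool_pos: [0.5933, 0.0665, 0.1742]
ee_rot: [0.746, 0.666, -0.0, -0.0]
ft_force: [0.2, 0.1, 0.0]
opening: -0.001
grasp_force: 0.0
```

Call:
jog_arm --deltas '[{"dp": [0,0,1.8],"dr": [0,0,0]},{"dp": [0,0,0.4],"dr": [0,0,0]},{"dp": [0,0,0.2],"dr": [0,0,0]},{"dp": [0,0,0.2],"dr": [0,0,0]},{"dp": [0,0,0],"dr": [0,0,0]},{"dp": [0,0,0],"dr": [0,0,0]}]'

```text
time_s: 8.3
tool_pos: [0.5937, 0.0665, 0.1489]
ee_rot: [0.746, 0.666, 0.0, 0.0]
ft_force: [0.0, -0.2, 0.2]
opening: -0.003
grasp_force: 0.0
```

Call:
jog_arm --deltas '[{"dp": [0,0,0.3],"dr": [0,0,0]},{"dp": [0,0,0.2],"dr": [0,0,0]},{"dp": [0,0,0],"dr": [0,0,0]},{"dp": [0,0,0],"dr": [0,0,0]},{"dp": [0,0,0],"dr": [0,0,0]}]'

```text
time_s: 8.8
tool_pos: [0.5942, 0.0665, 0.146]
ee_rot: [0.746, 0.666, 0.001, 0.001]
ft_force: [-2.9, 0.2, 9.2]
opening: 0.003
grasp_force: 4.6
```

Call:
jog_arm --deltas '[{"dp": [0,0,0.2],"dr": [0,0,0]},{"dp": [0,0,0.15],"dr": [0,0,0]},{"dp": [0,0,0],"dr": [0,0,0]},{"dp": [0,0,0],"dr": [0,0,0]},{"dp": [0,0,0],"dr": [0,0,0]},{"dp": [0,0,0],"dr": [0,0,0]}]'

```text
time_s: 9.4
tool_pos: [0.5943, 0.0665, 0.146]
ee_rot: [0.746, 0.666, 0.0, 0.001]
ft_force: [-9.7, 0.6, 21.9]
opening: -0.005
grasp_force: 11.2
```

```bash
python3 - <<'E'
from h import *
im=np.load('w2.npy',allow_pickle=True).item()
c=np.array([.5945,.0655]);a=np.radians(-6.5);X=np.array([np.cos(a),np.sin(a)])
for px in(249,):
  p=atz(im,px/1.4,143/1.4,.158)[:2]-c;print('wrist',p+c,p@X,p@[-X[1],X[0]])
t=get('top')
for v in(600,637):
  p=atz(t,215+342/5.2,130+v/5.2,.158)[:2]-c;print('top',p+c,p@X,p@[-X[1],X[0]])
E
```

```text
wrist [0.47349371 0.0769011 ] -0.12151908435322285 -0.0023704874471854875
top [0.48192132 0.07618098] -0.11306412830935518 -0.002131948633656568
top [0.4689281  0.07635091] -0.12599305972344732 -0.0034339841892227323
```

Call:
jog_arm --deltas '[{"dp": [0,0,-1.35],"dr": [0,0,0]},{"dp": [0,0,-3],"dr": [0,0,0]},{"dp": [0,0,-1.5],"dr": [0,0,0]},{"dp": [0,-4.5,0],"dr": [0,0,0]},{"dp": [0,-4.5,0],"dr": [0,0,0]},{"dp": [0,-4.5,0],"dr": [0,0,0]},{"dp": [0,-2.5,0],"dr": [0,0,0]},{"dp": [0,0,0],"dr": [0,0,0]}]'

```text
time_s: 10.25
tool_pos: [0.431, 0.0848, 0.1974]
ee_rot: [0.745, 0.667, -0.001, -0.001]
ft_force: [-0.4, 0.5, -0.1]
opening: 0.001
grasp_force: 0.0
```

Call:
jog_arm --deltas '[{"dp": [-0.2,0,3],"dr": [0,0,0]},{"dp": [0,0,2],"dr": [0,0,0]},{"dp": [0,0,0.8],"dr": [0,0,0]},{"dp": [0,1,0],"dr": [0,0,0]},{"dp": [0,0.5,0],"dr": [0,0,0]},{"dp": [0,0,0],"dr": [0,0,0]},{"dp": [0,0,0],"dr": [0,0,0]}]'

```text
time_s: 10.95
tool_pos: [0.4503, 0.0807, 0.1414]
ee_rot: [0.746, 0.666, 0.001, 0.001]
ft_force: [-0.4, -0.1, -0.4]
opening: -0.001
grasp_force: 0.0
```

Call:
jog_arm --deltas '[{"dp": [0,0.4,0],"dr": [0,0,0]},{"dp": [0,0.4,0],"dr": [0,0,0]},{"dp": [0,0.4,0],"dr": [0,0,0]},{"dp": [0,0.4,0],"dr": [0,0,0]},{"dp": [0,0,0],"dr": [0,0,0]},{"dp": [0,0,0],"dr": [0,0,0]}]'

```text
time_s: 11.55
tool_pos: [0.4651, 0.0789, 0.1402]
ee_rot: [0.746, 0.666, 0.0, 0.0]
ft_force: [-0.8, 0.5, 0.6]
opening: 0.003
grasp_force: 0.2
```

Call:
jog_arm --deltas '[{"dp": [0,0.3,0],"dr": [0,0,0]},{"dp": [0,0.3,0],"dr": [0,0,0]},{"dp": [0,0.3,0],"dr": [0,0,0]},{"dp": [0,0,0],"dr": [0,0,0]}]'

```text
time_s: 11.95
tool_pos: [0.4742, 0.078, 0.1401]
ee_rot: [0.746, 0.666, 0.0, -0.0]
ft_force: [-0.9, 1.3, 0.9]
opening: -0.001
grasp_force: 0.7
```

Call:
jog_arm --deltas '[{"dp": [0,0.3,0],"dr": [0,0,0]},{"dp": [0,0.3,0],"dr": [0,0,0]},{"dp": [0,0.2,0],"dr": [0,0,0]},{"dp": [0,0,0],"dr": [0,0,0]}]'

```text
time_s: 12.35
tool_pos: [0.4821, 0.077, 0.1402]
ee_rot: [0.746, 0.666, 0.0, 0.0]
ft_force: [-1.4, 1.6, -0.8]
opening: 0.004
grasp_force: 0.8
```

```bash
python3 - <<'E'
from h import *
w=get('top');save(w,'t5.png',(215,130,365,270),5)
E
```

```text
(no output)
```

View pics/t5.png

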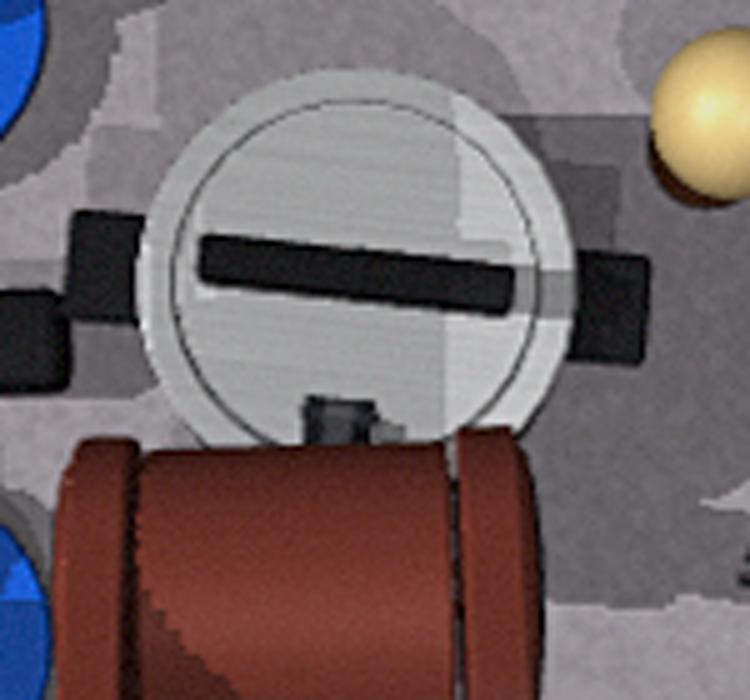

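The handle now lies parallel to the lug line. The arm hides the tab, but the bolt tip shows over the lid at about (390,430), so I'll keep pushing until it stops.

Call:
jog_arm --deltas '[{"dp": [0,0.2,0],"dr": [0,0,0]},{"dp": [0,0.2,0],"dr": [0,0,0]},{"dp": [0,0.2,0],"dr": [0,0,0]},{"dp": [0,0,0],"dr": [0,0,0]}]'

```text
time_s: 12.8
tool_pos: [0.485, 0.0767, 0.1401]
ee_rot: [0.746, 0.666, -0.003, -0.003]
ft_force: [-10.1, 1.8, 7.0]
opening: -0.0
grasp_force: 5.1
```

Call:
jog_arm --deltas '[{"dp": [0,0.2,0],"dr": [0,0,0]},{"dp": [0,0.2,0],"dr": [0,0,0]},{"dp": [0,0,0],"dr": [0,0,0]},{"dp": [0,0,0],"dr": [0,0,0]}]'

```text
time_s: 13.2
tool_pos: [0.4852, 0.0766, 0.1401]
ee_rot: [0.746, 0.666, -0.006, -0.006]
ft_force: [-19.2, 2.7, 15.2]
opening: -0.0
grasp_force: 10.2
```

Call:
jog_arm --deltas '[{"dp": [0,-1,0],"dr": [0,0,0]},{"dp": [0,-3,0],"dr": [0,0,0]},{"dp": [0,-2,-3],"dr": [0,0,0]},{"dp": [0,0,-4],"dr": [0,0,0]},{"dp": [-4,0,-2],"dr": [0,0,0]},{"dp": [-5,0,0],"dr": [0,0,0]},{"dp": [-5,0,0],"dr": [0,0,0]},{"dp": [-5,0,0],"dr": [0,0,0]}]'

```text
time_s: 14.0
tool_pos: [0.4116, -0.1088, 0.2317]
ee_rot: [0.745, 0.667, 0.001, 0.003]
ft_force: [0.6, 0.0, 0.4]
opening: -0.0
grasp_force: 0.0
```

Call:
jog_arm --deltas '[{"dp": [-5,0,0],"dr": [0,0,0]},{"dp": [-5,0,0],"dr": [0,0,0]},{"dp": [0,0,0],"dr": [0,0,0]}]'

```text
time_s: 14.3
tool_pos: [0.3995, -0.2123, 0.2315]
ee_rot: [0.748, 0.663, -0.001, 0.003]
ft_force: [0.2, 0.8, 0.9]
opening: 0.001
grasp_force: 0.0
```

```bash
python3 - <<'E'
from h import *
w=get('top');save(w,'t6.png',(150,90,420,290),2.9)
c=np.array([.5945,.0655]);a=np.radians(-6.5);X=np.array([np.cos(a),np.sin(a)]);Y=np.array([-X[1],X[0]])
pr=lambda r,z:np.round((np.array(proj(w,[*(c-r*X),z]))-[150,90])*2.9)
print('tip exp',pr(.05,.126),'tab top in/out edges exp',pr(.086,.158),pr(.096,.158))
E
```

```text
tip exp [387. 354.] tab top in/out edges exp [380. 408.] [379. 423.]
```

View pics/t6.png

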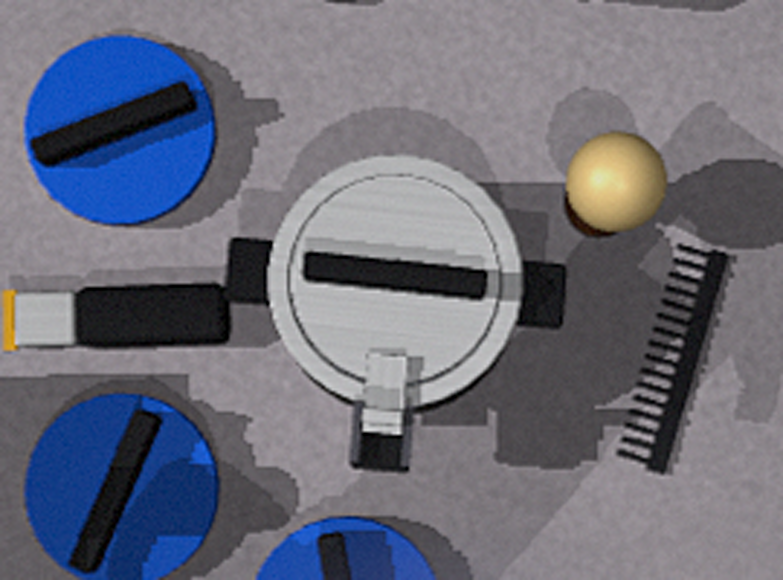

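The bolt tip shows at about (388,352) against an expected (387,354). The lid lies under it, the handle is along the lugs, and the clipper, comb and brush haven't moved. Handing in.

```bash
python3 -c "
from cell import manip
print(manip.hand_in())"
```

```text
the job is handed in; nothing more can be done
None
```

The job is handed in, with no verdict returned: the lid was turned into its slot and pressed flush (handle top at 0.146 m, solid at 22 N), then the latch bolt was pushed in to its stop, and the clipper, comb and brush were not touched; the lid started only about 0.05 rad off the lugs rather than the stated 0.5 rad or more.

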